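# Put the pipe fittings back on their silhouettes

## Robot

A 6-joint arm with a two-finger parallel gripper is mounted at the origin on the work surface. World frame = base frame: x ahead of the robot, y to its left, z up, the work surface at z = 0. Lengths are in m, angles in rad, forces in N, time in s.
With the tool pointing down it reaches from about 0.425 to 0.925 m from the base axis. Payload 12.5 kg.
Tool frame: the origin (TCP) lies midway between the tips of the shut fingers; the grasp point (between the pads) lies 19 mm behind it; z points along the fingers, y is the line along which they close (so a half turn about z gives the same grasp; the last joint's range is limited). The gripper opens to 85 mm and grips with 20 to 120 N. Pads are 22 mm wide; open, the fingers measure 114 mm over their backs; the gripper's body (76 mm by 85 mm) begins 54 mm behind the grasp point. The pads swing forward as they close: fully open they stand 13 mm farther back than shut.
Start: joints at [1.129, 0.491, 1.559, -0, 1.092, -0.106], TCP at [0.206, 0.59, 0.231] pointing down, gripper open.
Joint ranges: [-3.1, 3.1], [-0.84, 2.19], [0.05, 2.79], [-1.13, 4.28], [0.06, 2.93], [-2.69, 2.69]. Speed limits (rad/s): [2.22, 2.22, 2.79, 3.14, 3.14, 3.14].

## Interface

Orientations are given as a unit quaternion [w, x, y, z].
In Python, from rig import state, grab_frame, get_calibration, bot gives the robot as it stands. The module is installed in compiled form; this text tells all that it offers.
- The arm moves only by the tool arm_command, never from a script. Its argument "targets" is a list of rows, each a list of 7 numbers: the shift along the tool's x, y, z in m, then the turn, a rotation vector about the tool's x, y, z in rad, then the opening, from 0 (shut) to 1 (fully open). A call has exactly 8 rows; each row shifts and turns the commanded pose from where the row before left it, along the tool's axes as they then stand; what a row does not reach is not made up. A row lasts 1/8 s, in which the tool goes at most 62.5 mm and 10.7 degrees, less where a joint would pass 70% of its speed; a pose out of reach is approached as far as the arm can. A call with a gripper value outside its range is refused whole. The fingers move at their own pace and stop on an object; the grip force is fixed at half the most. Time passes only in rows, so rows that do not move let the fingers close, or fill a call up. It gives the time, the measured TCP pose, the force, the opening and the grip force at its end, in the units of the state.
- state(): the state, without advancing time (a new reading comes with each control period).
- grab_frame(name): name is "scene" or "top" or "wrist"; returns (picture, depth): 400x640x3 uint8, red, green, blue; 400x640 float32, m along the optical axis (not along the pixel's ray), 0 where there is no reading.
- get_calibration(name): a dict with "mtx" (3x3 intrinsics, pixels), "rvec" (rotation vector, rad) and "tvec" (3), from world to camera coordinates, as OpenCV has them; the wrist camera has in their place "tool_from_camera" (4x4, takes a point from camera to tool coordinates, whose origin is the TCP and whose axes are the flange's). Camera axes: x right, y down, z forward; pixel columns grow to the right and rows downward; lengths in m; the calibration is good to about 2 mm. The wrist camera is an equidistant fisheye: a pixel r from the principal point sees the ray r / f radians off the axis. A picture is of the moment at which its call begins: read the wrist's pose just before it. get_calibration takes no time and is no camera call.
- bot.close_job(): hands the job in; it is judged then, once.
The state is a dict: "t": time; "joints": joint angles; "qd": joint speeds; "joint_torque": joint torques, N m; "eef_pos": TCP position; "eef_rot": TCP orientation; "contact_force": force on the tool from outside, world axes, zero at the start; "torque": the same for the moment, N m; "gripper_width": finger opening in m; "grip_force": force on a finger pad.
Only numpy, scipy, OpenCV 4.12 (cv2) and the standard library are available. Lean on these libraries where they do the work, as an engineer would, in place of code of your own. Each camera call takes 0.05 s, during which the arm holds its last target. There are 200 camera calls.

## Task

Put the four loose grey pipe fittings in the drip tray (tee, elbow, straight union and end cap) away, each lying flat on the round rubber mat that bears its own white silhouette and turned so that it covers that silhouette. Do not disturb the soap box or the plunger.

Things in the scene. Friction and masses are not known exactly. Their poses are not given: they have to be found in the camera images.
- tee: Loose grey PVC tee lying flat, 40 mm high, about 0.1 kg. Run 84 mm long along y (-42 to 42 mm); branch along +x to x = 60 mm. Sockets 40 mm in diameter (branch x 28 to 60 mm, run 22 to 42 mm either side), tube between 34 mm; centre lines 20 mm above the underside. Origin: under the crossing of the centre lines, at underside level; z up.
- elbow: Loose grey PVC 90-degree elbow lying flat, 40 mm high, about 0.1 kg. Equal legs from the corner along +x and +y, ending at 58 mm. Sockets 40 mm in diameter (28 to 58 mm along each leg), 34 mm between; corner rounded, radius 20 mm; centre lines 20 mm above the underside. Origin: under the corner where the centre lines meet, at underside level; z up.
- union: Loose grey PVC straight pipe union, lying, about 0.1 kg: tube 36 mm in diameter, 104 mm long along x, with an octagonal nut round its middle, 48 mm across flats, 40 mm long (x -20 to 20 mm), resting on one flat, two flats upright at y = -24 and 24 mm. Centre line 24 mm above the underside. Origin: under the middle, at the nut's underside; z up.
- cap: Loose grey PVC end cap, standing, about 60 g: round plug 48 mm in diameter, 34 mm high, top edge bevelled. Origin: centre of its underside; z up.
- tee_pad: Fixed round black rubber mat, 128 mm in diameter, 4 mm thick, on the tray floor, with a flat white silhouette of the tee (2 mm larger all round). Origin: centre of its underside, z up. When the tee covers it, the axes of tee and mat are parallel and the tee's origin is at x = -18, y = 0 mm on the mat (branch towards the mat's +x).
- elbow_pad: Fixed round black rubber mat, 128 mm in diameter, 4 mm thick, on the tray floor, with a flat white silhouette of the elbow (2 mm larger all round). Origin: centre of its underside, z up. When the elbow covers it, the axes of elbow and mat are parallel and the elbow's origin is at x = -20, y = -20 mm on the mat (legs to the mat's +x and +y).
- union_pad: Fixed round black rubber mat, 128 mm in diameter, 4 mm thick, on the tray floor, with a flat white silhouette of the union (long bar, wider middle) (2 mm larger all round). Origin: centre of its underside, z up. When the union covers it, its origin is at the mat's centre and its x axis along the mat's x, either way round.
- cap_pad: Fixed round black rubber mat, 128 mm in diameter, 4 mm thick, on the tray floor, with a flat white silhouette of the cap (a plain disc) (2 mm larger all round). Origin: centre of its underside, z up. When the cap covers it, the centres coincide; any yaw will do.
- soap_box: Bystander: yellow plastic soap box with a shut hinged lid, loose, about 80 mm (x) by 119 mm (y) and 42 mm high, in the tray beyond the fittings. Origin: centre of its underside. To be left alone.
- plunger: Bystander: black plumber's plunger standing on its rubber cup, loose, cup 110 mm in diameter, 250 mm high overall, in the tray to the left of the fittings. Origin: centre of its underside, z up along the handle. To be left alone.
Not all that is in view belongs to the job. What is shaped like the elbow but brown is not meant. Leave any purple look-alike of the union alone.

How it is judged:
By the outcome, as a careful person would: the job done as asked, in the order asked, and still so for the second after the job is handed in, with the robot touching nothing.
It also fails if it takes over 99 s, if anything falls off the work surface, if the arm or the gripper's body presses on something with over 40 N, if the wrist force passes 120 N, or if a joint passes its speed limit or range.

## Working session

There is one attempt and no reset: what is moved stays moved. The work goes in short steps, Python scripts to look and compute and a tool call to move; the robot and the scene stay as the last step left them, time stands still between calls to the robot, and variables do not carry over. Pictures are saved under pics/ and viewed, at most 15 in all, crops included, and the job is handed in when it is done.

Besides the shell and the picture viewer there is one more tool, called after "Request:" as a command line: name --pt "numbers of a row" for each row, then --argument value for the rest. arm_command: Moves the arm, as the interface text tells. Its arguments: {"type":"object","properties":{"targets":{"type":"array","items":{"type":"array","items":{"type":"number"}}}},"required":["targets"]}

```bash
mkdir -p pics
python3 - <<'E'
from rig import *
import cv2,numpy as np
for n in("top","scene"):
    p,d=grab_frame(n); cv2.imwrite(f"pics/{n}0.png",p[:,:,::-1]); np.savez(f"{n}0.npz",p=p,d=d)
    c=get_calibration(n);print(n,c)
    R=cv2.Rodrigues(np.array(c["rvec"],float))[0];print("pos",-R.T@np.array(c["tvec"]).ravel())
print(get_calibration("wrist"));print(state())
E
```

```text
top {'mtx': array([[454.53446278,   0.        , 308.79684772],
       [  0.        , 454.53446278, 197.12925081],
       [  0.        ,   0.        ,   1.        ]]), 'rvec': array([ 2.09458531, -2.1504806 ,  0.15859296]), 'tvec': array([0.09759801, 0.50031081, 1.21845844])}
pos [0.28841947 0.06048127 1.28749115]
scene {'mtx': array([[453.37779866,   0.        , 323.44957889],
       [  0.        , 453.37779866, 201.87996956],
       [  0.        ,   0.        ,   1.        ]]), 'rvec': array([ 1.30025608,  2.44443934, -0.76543277]), 'tvec': array([ 0.24198507, -0.34678266,  1.65769634])}
pos [1.14125783 0.49750049 1.1733695 ]
{'mtx': array([[309.70691629,   0.        , 321.28859042],
       [  0.        , 309.70691629, 202.66705171],
       [  0.        ,   0.        ,   1.        ]]), 'tool_from_camera': array([[ 9.54490159e-04, -9.60101378e-01, -2.79650555e-01,
         7.16952925e-02],
       [ 9.99999538e-01,  8.85825110e-04,  3.71920627e-04,
         6.70369149e-05],
       [-1.09360023e-04, -2.79650781e-01,  9.60101780e-01,
        -1.41781882e-01],
       [ 0.00000000e+00,  0.00000000e+00,  0.00000000e+00,
         1.00000000e+00]])}
{'t': 0.1, 'joints': array([ 1.12938824e+00,  4.91490478e-01,  1.55935822e+00, -5.31959479e-05,
        1.09169664e+00, -1.05589522e-01]), 'qd': array([ 0.00141115, -0.00166315, -0.00139606, -0.00118377,  0.00064154,
       -0.00068732]), 'joint_torque': array([ 3.77625125e-03, -6.19454098e+01, -2.62027127e+01,  1.45373633e-05,
        2.87141695e-03, -4.74772878e-05]), 'eef_pos': array([0.20586838, 0.58992599, 0.23080208]), 'eef_rot': array([-1.05940214e-04,  1.67109281e-01,  9.85938264e-01, -4.65010067e-04]), 'contact_force': array([-0.05258146, -0.0351476 , -0.48609857]), 'torque': array([0.03618767, 0.01644653, 0.00799178]), 'grip_force': 0.0, 'gripper_width': 0.08569801270041262}
```

View pics/top0.png

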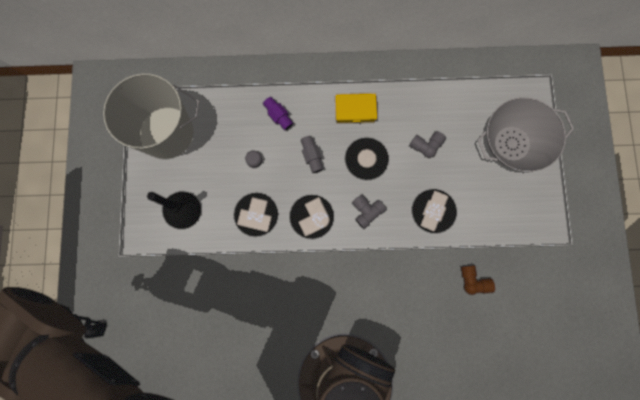

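View pics/scene0.png

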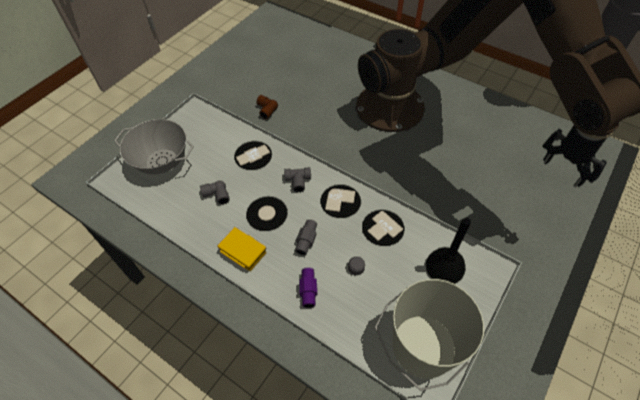

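The top view (robot at the bottom, +x up, +y left) shows:
- **Fittings:** cap (253,158), union (312,154), tee (369,210), elbow (428,145).
- **Mats:** tee (256,214), elbow (312,216), cap (367,158), union (434,210).
- **Bystanders:** purple look-alike (278,112), brown elbow (477,280), soap box (356,107), plunger (182,208).

```bash
cat > h.py <<'E'
import numpy as np,cv2
from rig import *
from scipy.spatial.transform import Rotation as Rn
def RT(n):
    c=get_calibration(n);R=cv2.Rodrigues(np.array(c["rvec"],float))[0];return c["mtx"],R,np.array(c["tvec"]).ravel()
def cloud(n,d):
    K,R,t=RT(n);v,u=np.mgrid[:400,:640]
    P=np.stack([(u-K[0,2])/K[0,0]*d,(v-K[1,2])/K[1,1]*d,d],-1)
    return (P-t)@R
def cast(n,uv,z):
    K,R,t=RT(n);uv=np.atleast_2d(np.array(uv,float))
    r=np.c_[(uv-K[:2,2])/K[0,0],np.ones(len(uv))]@R;o=-R.T@t
    return o+r*((z-o[2])/r[:,2])[:,None]
def toolpose():
    s=state();q=s["eef_rot"];return Rn.from_quat([q[1],q[2],q[3],q[0]]).as_matrix(),s["eef_pos"]
def castw(uv,z,pose):
    c=get_calibration("wrist");K=c["mtx"];T=c["tool_from_camera"];R,p=pose
    uv=np.atleast_2d(np.array(uv,float));a=(uv-K[:2,2])/K[0,0];r=np.linalg.norm(a,axis=1)
    s=np.sinc(r/np.pi)
    ray=np.c_[a*s[:,None],np.cos(r)]@T[:3,:3].T@R.T
    o=R@T[:3,3]+p
    return o+ray*((z-o[2])/ray[:,2])[:,None]
E
python3 - <<'E'
from h import *
f=np.load("top0.npz");p,d=f["p"],f["d"];P=cloud("top",d)
roi=np.zeros((400,640),bool);roi[88:240,215:480]=1
z=P[...,2];print("floor",np.percentile(z[roi],[5,25,50,75,95]))
fl=np.median(z[roi])
m=((z>fl+.012)&roi&(d>0)).astype(np.uint8)
n,l,s,c=cv2.connectedComponentsWithStats(m)
for i in range(1,n):
    if s[i,4]>40:
        q=P[l==i];print(c[i].round(1),s[i,4],"mean",q.mean(0).round(4),"zmax",np.percentile(q[:,2],95).round(4))
hsv=p.max(2).astype(int)
for nm,(u,v) in dict(teep=(256,214),elbp=(312,216),capp=(367,158),unp=(434,210)).items():
    uu,vv=np.meshgrid(np.arange(640),np.arange(400));near=np.hypot(uu-u,vv-v)<30
    k=((hsv<60)&near).astype(np.uint8);k=cv2.morphologyEx(k,cv2.MORPH_CLOSE,np.ones((25,25)))
    cs=max(cv2.findContours(k,0,1)[0],key=cv2.contourArea);e=cv2.fitEllipse(cv2.convexHull(cs))
    print(nm,e,z[v,u],cast("top",e[0],fl+.004).round(4))
cv2.imwrite("pics/crop.png",cv2.resize(p[85:245,215:475,::-1],None,fx=3,fy=3,interpolation=2))
E
```

```text
floor [-0.00080125  0.00200042  0.00412992  0.00672969  0.04182792]
[355.3 107.8] 1186 mean [ 0.7585 -0.0551  0.0439] zmax 0.0491
[277.2 113.5] 532 mean [0.7495 0.1692 0.0428] zmax 0.054
[427.8 144.1] 557 mean [ 0.6466 -0.2561  0.0371] zmax 0.0446
[311.3 154.3] 537 mean [0.6254 0.0743 0.043 ] zmax 0.053
[252.9 158.7] 228 mean [0.6197 0.2409 0.0349] zmax 0.0403
[366.9 210.7] 626 mean [ 0.4611 -0.0754  0.0375] zmax 0.0445
teep ((255.6168212890625, 214.12771606445312), (41.628597259521484, 42.585384368896484), 50.28132629394531) 0.004522685770350379 [[0.4641 0.2376 0.0081]]
elbp ((311.4073486328125, 216.29330444335938), (42.05646514892578, 42.5678596496582), 71.30176544189453) 0.008012248447781195 [[0.4535 0.079  0.0081]]
capp ((366.47711181640625, 158.22998046875), (40.495643615722656, 41.99919509887695), 106.2136001586914) 0.009435967421772322 [[ 0.6182 -0.0844  0.0081]]
unp ((433.9036560058594, 210.6935577392578), (41.62084197998047, 43.623146057128906), 121.3266372680664) 0.006548966103377926 [[ 0.46   -0.2672  0.0081]]
```

View pics/crop.png

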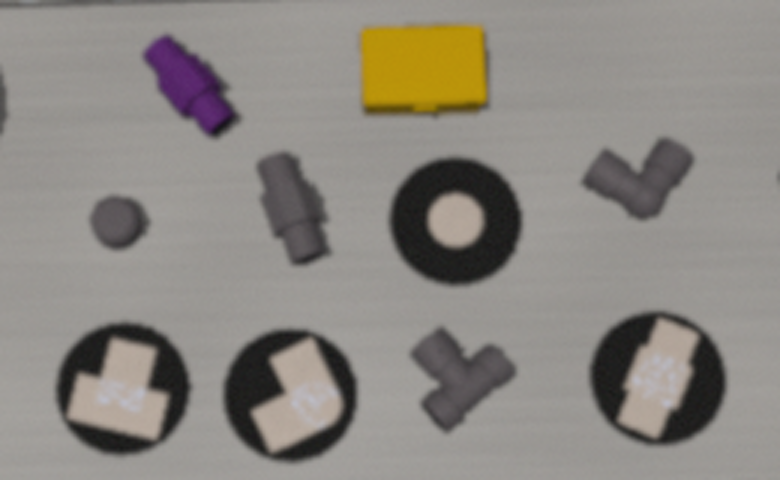

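```bash
cat >> h.py <<'E'
def plan(xyz,az=None,rows=None):
    "az: world azimuth (deg) of tool y; prints rows from the measured pose, levelling the tool"
    R,p=toolpose();y=R[:,1];cur=np.degrees(np.arctan2(y[1],y[0]))
    if az is None: az=cur
    d=(az-cur+90)%180-90
    j=state()["joints"]
    a=np.radians(cur+d);G=np.array([[-np.sin(a),np.cos(a),0],[np.cos(a),np.sin(a),0],[0,0,-1]]).T
    dv=np.array(xyz)-p;rv=Rn.from_matrix(R.T@G).as_rotvec()
    n=rows or max(1,int(np.ceil(max(np.linalg.norm(dv)/.06,np.linalg.norm(rv)/.18))))
    print("pos",p.round(4),"az",cur.round(2),"turn",round(d,1),"j6",j[5].round(2),"dist",np.linalg.norm(dv).round(3),"rows",n)
    C=R.copy();e=np.zeros(3)
    for i in range(n):
        s=C.T@(dv/n)+e;sr=s.round(3 if n>1 else 4);e=s-sr
        print([*map(float,sr),*map(float,(rv/n).round(3))])
        C=C@Rn.from_rotvec(rv/n).as_matrix();e=Rn.from_rotvec(rv/n).inv().apply(e)
E
python3 -c "
from h import *
plan((.53,.17,.35),90)"
```

```text
pos [0.2059 0.5899 0.2308] az 70.76 turn 19.2 j6 -0.11 dist 0.544 rows 10
[-0.044, -0.029, -0.012, -0.0, -0.0, -0.034]
[-0.044, -0.03, -0.012, -0.0, -0.0, -0.034]
[-0.042, -0.032, -0.012, -0.0, -0.0, -0.034]
[-0.042, -0.034, -0.012, -0.0, -0.0, -0.034]
[-0.04, -0.034, -0.011, -0.0, -0.0, -0.034]
[-0.039, -0.036, -0.012, -0.0, -0.0, -0.034]
[-0.037, -0.038, -0.012, -0.0, -0.0, -0.034]
[-0.037, -0.038, -0.012, -0.0, -0.0, -0.034]
[-0.035, -0.04, -0.012, -0.0, -0.0, -0.034]
[-0.034, -0.041, -0.012, -0.0, -0.0, -0.034]
```

Request:
arm_command --pt "0 0 -0.06 0 0 0 1" --pt "0 0 -0.06 0 0 0 1" --pt "-0.044 -0.029 0 0 0 -0.034 1" --pt "-0.044 -0.03 0 0 0 -0.034 1" --pt "-0.042 -0.032 0 0 0 -0.034 1" --pt "-0.042 -0.034 0 0 0 -0.034 1" --pt "-0.04 -0.034 0 0 0 -0.034 1" --pt "-0.039 -0.036 0 0 0 -0.034 1"

```text
t: 1.1
eef_pos: [0.4017, 0.337, 0.3512]
eef_rot: [-0.0, 0.065, 0.998, -0.0]
contact_force: [1.0, 0.0, 0.4]
gripper_width: 0.0856
grip_force: 0.0
```

```bash
python3 -c "
from h import *
plan((.53,.14,.24),90,8)"
```

```text
pos [0.4017 0.337  0.3512] az 82.52 turn 7.5 j6 -0.87 dist 0.26 rows 8
[-0.019, -0.022, 0.014, -0.0, -0.0, -0.016]
[-0.019, -0.023, 0.014, -0.0, -0.0, -0.016]
[-0.018, -0.023, 0.014, -0.0, -0.0, -0.016]
[-0.018, -0.023, 0.014, -0.0, -0.0, -0.016]
[-0.018, -0.024, 0.013, -0.0, -0.0, -0.016]
[-0.017, -0.023, 0.014, -0.0, -0.0, -0.016]
[-0.017, -0.025, 0.014, -0.0, -0.0, -0.016]
[-0.016, -0.024, 0.014, -0.0, -0.0, -0.016]
```

Request:
arm_command --pt "-0.019 -0.022 0.014 0 0 -0.016 1" --pt "-0.019 -0.023 0.014 0 0 -0.016 1" --pt "-0.018 -0.023 0.014 0 0 -0.016 1" --pt "-0.018 -0.023 0.014 0 0 -0.016 1" --pt "-0.018 -0.024 0.013 0 0 -0.016 1" --pt "-0.017 -0.023 0.014 0 0 -0.016 1" --pt "-0.017 -0.025 0.014 0 0 -0.016 1" --pt "-0.016 -0.024 0.014 0 0 -0.016 1"

```text
t: 2.1
eef_pos: [0.5289, 0.1402, 0.2396]
eef_rot: [-0.0, 0.002, 1.0, -0.0]
contact_force: [1.1, 0.3, 0.1]
gripper_width: 0.0854
grip_force: 0.0
```

```bash
cat >> h.py <<'E'
def wshot(name):
    pose=toolpose();p,d=grab_frame("wrist");np.savez(name+".npz",p=p,d=d,R=pose[0],t=pose[1])
    cv2.imwrite(f"pics/{name}.png",p[:,:,::-1]);print(pose[1],pose[0][:,1])
E
python3 -c "
from h import *
wshot('w1')"
```

```text
[0.52887538 0.14023725 0.23960513] [ 3.33108494e-03  9.99994452e-01 -2.34395538e-06]
```

View pics/w1.png

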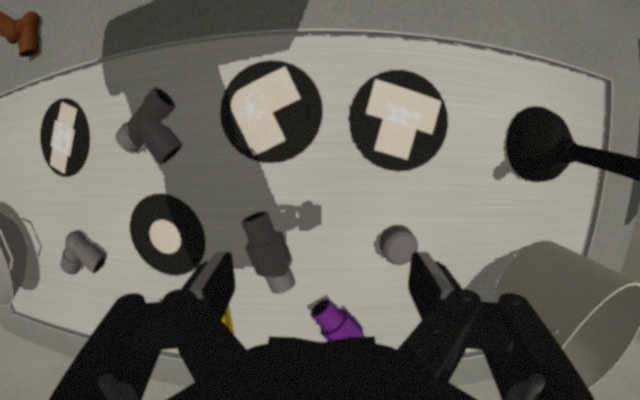

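The wrist view shows all four mats: union (65,137), elbow (271,110), tee (398,120), cap (167,235). The cap is at (397,244), the union at (268,250), the tee at (155,125) and the elbow at (82,252).

```bash
cat >> h.py <<'E'
def sil(name,uv,rad,z=.008):
    f=np.load(name+".npz");p=f["p"];g=p.max(2).astype(int);pose=(f["R"],f["t"])
    v,u=np.mgrid[:400,:640];near=np.hypot(u-uv[0],v-uv[1])<rad
    blk=((g<70)&near).astype(np.uint8)
    c=max(cv2.findContours(blk,0,1)[0],key=cv2.contourArea);h=cv2.convexHull(c)
    H=castw(h[:,0],z,pose)[:,:2];ctr,r=cv2.minEnclosingCircle((H*1000).astype(np.float32))
    A=np.c_[2*H,np.ones(len(H))];s=np.linalg.lstsq(A,(H**2).sum(1),rcond=None)[0]
    ins=cv2.fillPoly(np.zeros((400,640),np.uint8),[h],1);ins=cv2.erode(ins,np.ones((3,3)))
    w=((g>110)&(ins>0)).astype(np.uint8)
    c=max(cv2.findContours(w,0,1)[0],key=cv2.contourArea)
    W=(castw(c[:,0],z,pose)[:,:2]*1000).astype(np.float32)
    rect=cv2.minAreaRect(W)
    print(name,uv,"circle lsq",s[:2].round(4),"r",np.sqrt(s[2]+s[:2]@s[:2]).round(4),"enc",np.round(ctr,1),round(r,1))
    ap=cv2.approxPolyDP(W.reshape(-1,1,2),5,True)[:,0]
    print("  rect",np.round(rect[0],1),np.round(rect[1],1),"ang",round(rect[2],2),"poly",ap.round().astype(int).tolist())
    return W
E
python3 - <<'E'
from h import *
for uv,r in (((271,110),58),((398,120),58),((65,137),45),((167,235),46)): sil('w1',uv,r)
f=np.load('w1.npz');print(f['p'][244,397],f['p'][260,430],f['p'][260,350],f['p'][250,268],f['p'][272,283])
E
```

```text
w1 (271, 110) circle lsq [0.4519 0.0782] r 0.0622 enc [451.7  78.1] 62.8
  rect [450.7  77.6] [83.3 83.7] ang 25.19 poly [[397, 97], [421, 43], [434, 31], [457, 34], [502, 59], [487, 96], [453, 83], [437, 116]]
w1 (398, 120) circle lsq [0.4617 0.2362] r 0.0618 enc [461.5 236.1] 62.3
  rect [463.6 236.5] [89.5 85.4] ang 75.18 poly [[412, 205], [449, 194], [461, 214], [498, 205], [510, 247], [474, 256], [476, 279], [434, 289]]
w1 (65, 137) circle lsq [ 0.4585 -0.2644] r 0.0615 enc [ 458.6 -264.6] 62.0
  rect [ 458.6 -267.3] [ 55.  109.8] ang 65.98 poly [[402, -261], [437, -288], [497, -307], [515, -274], [486, -250], [423, -228]]
w1 (167, 235) circle lsq [ 0.6155 -0.0808] r 0.0629 enc [616.3 -79.6] 64.9
  rect [616.  -84.4] [52.5 52.5] ang 19.37 poly [[589, -82], [599, -104], [614, -111], [630, -107], [642, -90], [638, -69], [616, -58], [599, -63]]
[106  99  97] [81 78 73] [172 169 157] [52 50 47] [50 47 45]
```

Run:
```python
from h import *
f=np.load('w1.npz');pose=(f['R'],f['t'])
print(castw([(399,242)],.038,pose),castw([(65,137)],.008,pose))
plan((.62,.24,.12),90,6)
```

```text
[[0.60791098 0.23625667 0.038     ]] [[ 0.45836314 -0.2585668   0.008     ]]
pos [0.5299 0.138  0.2378] az 89.79 turn 0.2 j6 -1.43 dist 0.18 rows 6
[-0.015, 0.017, 0.02, -0.0, -0.0, -0.001]
[-0.015, 0.017, 0.019, -0.0, -0.0, -0.001]
[-0.015, 0.017, 0.02, -0.0, -0.0, -0.001]
[-0.015, 0.017, 0.019, -0.0, -0.0, -0.001]
[-0.015, 0.017, 0.02, -0.0, -0.0, -0.001]
[-0.015, 0.017, 0.02, -0.0, -0.0, -0.001]
```

Request:
arm_command --pt "-0.015 0.017 0.02 0 0 0 1" --pt "-0.015 0.017 0.02 0 0 0 1" --pt "-0.015 0.017 0.02 0 0 0 1" --pt "-0.015 0.017 0.02 0 0 0 1" --pt "-0.015 0.017 0.02 0 0 0 1" --pt "-0.012 0.016 0.02 0 0 0 1" --pt "0 0 0 0 0 0 1" --pt "0 0 0 0 0 0 1"

```text
t: 3.15
eef_pos: [0.6156, 0.2416, 0.1208]
eef_rot: [-0.0, 0.002, 1.0, -0.0]
contact_force: [-0.2, -0.3, 0.1]
gripper_width: 0.0849
grip_force: 0.0
```

```bash
python3 -c "
from h import *
wshot('w2')"
```

```text
[0.6156312  0.24155559 0.12076027] [ 3.72744757e-03  9.99993053e-01 -3.28130759e-05]
```

View pics/w2.png

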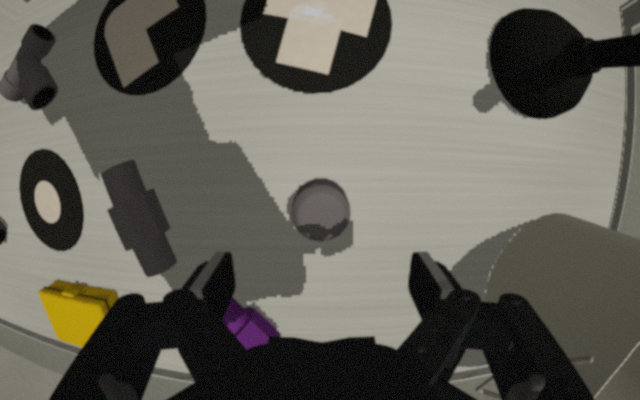

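The cap's disc is centred at about (320,210) with radius 31, between the open fingers.

Run:
```python
from h import *
f=np.load('w2.npz');pose=(f['R'],f['t']);g=f['p'].max(2)
print(castw([(320,210),(320,180),(320,240),(351,210),(289,210)],.034,pose).round(4))
d=f['d'];print('depth at cap',d[205:215,315:325].mean(), np.linalg.norm(castw([(320,210)],.038,pose)-(pose[0]@get_calibration('wrist')['tool_from_camera'][:3,3]+pose[1])))
```

```text
[[0.6165 0.2409 0.034 ]
 [0.5928 0.241  0.034 ]
 [0.6417 0.2408 0.034 ]
 [0.6166 0.265  0.034 ]
 [0.6164 0.2168 0.034 ]]
depth at cap 0.23489837 0.23556925289017308
```

Request:
arm_command --pt "-0.001 -0.001 0.05 0 0 0 1" --pt "0 0 0.045 0 0 0 1" --pt "0 0 0.023 0 0 0 1" --pt "0 0 0 0 0 0 0" --pt "0 0 0 0 0 0 0" --pt "0 0 0 0 0 0 0" --pt "0 0 0 0 0 0 0" --pt "0 0 0 0 0 0 0"

```text
t: 4.2
eef_pos: [0.6178, 0.2409, 0.0046]
eef_rot: [0.002, 0.002, 1.0, 0.0]
contact_force: [-0.7, -1.2, 7.8]
gripper_width: 0.046
grip_force: 62.1
```

```bash
python3 -c "
from h import *
s=state();print(s['gripper_width'],s['grip_force'],s['contact_force'])
R,p=toolpose();T=np.array([.617,-.083])
plan((.617,-.083,.07),90,7)"
```

```text
0.04597065647741951 62.07767828833312 [-0.68456458 -1.20276719  7.7840445 ]
pos [0.6178 0.2409 0.0046] az 89.78 turn 0.2 j6 -1.29 dist 0.33 rows 7
[-0.0, -0.046, -0.009, 0.0, 0.0, -0.001]
[-0.0, -0.047, -0.01, 0.0, 0.0, -0.001]
[-0.0, -0.046, -0.009, 0.0, 0.0, -0.001]
[-0.0, -0.046, -0.009, 0.0, 0.0, -0.001]
[-0.0, -0.046, -0.01, 0.0, 0.0, -0.001]
[-0.0, -0.047, -0.009, 0.0, 0.0, -0.001]
[0.0, -0.046, -0.01, 0.0, 0.0, -0.001]
```

Request:
arm_command --pt "0 0 -0.05 0 0 0 0" --pt "0 0 -0.05 0 0 0 0" --pt "0 -0.055 0 0 0 0 0" --pt "0 -0.055 0 0 0 0 0" --pt "0 -0.055 0 0 0 0 0" --pt "0 -0.055 0 0 0 0 0" --pt "0 -0.055 0 0 0 0 0" --pt "0 -0.049 0.02 0 0 0 0"

```text
t: 5.2
eef_pos: [0.6166, -0.0854, 0.0847]
eef_rot: [0.002, 0.002, 1.0, -0.001]
contact_force: [0.8, -0.2, -1.2]
gripper_width: 0.0461
grip_force: 61.9
```

```bash
python3 -c "
from h import *
wshot('w3');print(state()['gripper_width'])"
```

```text
[ 0.61658635 -0.08538021  0.08466373] [ 0.00416285  0.99999077 -0.00106432]
0.04646310570816336
```

View pics/w3.png

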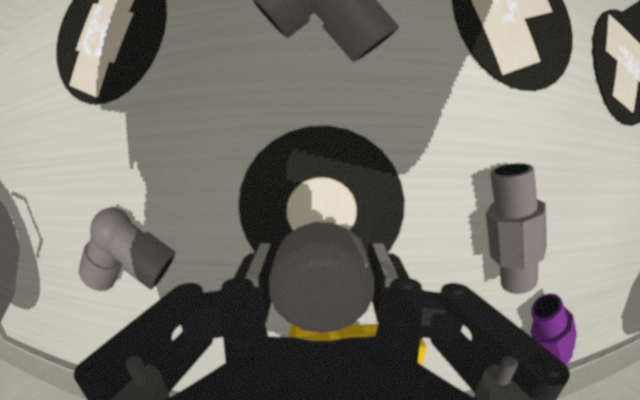

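The mat's rim is at columns 239 and 404 (row 205) with its top at (321,126). The white disc spans columns 287–358 with its top at row 177. The held cap is at about (322,277).

Run:
```python
from h import *
f=np.load('w3.npz');pose=(f['R'],f['t'])
print(castw([(239,205),(404,205),(321,126),(287,207),(357,207),(321,177)],.008,pose).round(4))
# cap: bottom ~ TCPz-.0006; top = +.034
zt=pose[1][2]-.0006+.034
print(castw([(322,277),(270,277),(374,277),(322,223)],zt-.003,pose).round(4))
print(toolpose()[1])
```

```text
[[ 0.6106 -0.1471  0.008 ]
 [ 0.611  -0.0227  0.008 ]
 [ 0.5531 -0.0851  0.008 ]
 [ 0.6122 -0.1105  0.008 ]
 [ 0.6124 -0.0586  0.008 ]
 [ 0.5897 -0.0852  0.008 ]]
[[ 0.6091 -0.0847  0.1151]
 [ 0.6093 -0.1063  0.1151]
 [ 0.6095 -0.0631  0.1151]
 [ 0.5853 -0.0846  0.1151]]
[ 0.61532635 -0.09006055  0.08139091]
```

Run:
```python
from h import *
f=np.load('w3.npz');pose=(f['R'],f['t'])
print(castw([(322,223)],.084,pose).round(4),castw([(322,331)],.1175,pose).round(4),castw([(322,331)],.112,pose).round(4))
p=f['p'].max(2);print(p[214:340:2,322].tolist())
R,t=toolpose();print(t)
```

```text
[[ 0.5968 -0.0846  0.084 ]] [[ 0.6362 -0.0847  0.1175]] [[ 0.6409 -0.0847  0.112 ]]
[204, 180, 171, 138, 102, 69, 71, 65, 66, 66, 65, 67, 68, 69, 68, 71, 75, 76, 73, 73, 75, 76, 78, 82, 83, 84, 78, 77, 73, 81, 77, 75, 75, 78, 77, 76, 75, 72, 77, 76, 77, 75, 74, 81, 81, 76, 76, 76, 76, 77, 76, 78, 80, 77, 75, 78, 79, 76, 73, 106, 128, 130, 132]
[ 0.61532635 -0.09006055  0.08139091]
```

Request:
arm_command --pt "-0.001 0.005 0 0 0 0 0" --pt "0 0 0.04 0 0 0 0" --pt "0 0 0.026 0 0 0 0" --pt "0 0 0.006 0 0 0 0" --pt "0 0 0 0 0 0 0" --pt "0 0 0 0 0 0 1" --pt "0 0 0 0 0 0 1" --pt "0 0 0 0 0 0 1"

```text
t: 6.25
eef_pos: [0.6169, -0.0782, 0.0109]
eef_rot: [0.0, 0.002, 1.0, -0.0]
contact_force: [-0.4, 0.1, -0.1]
gripper_width: 0.0855
grip_force: 0.0
```

```bash
python3 -c "
from h import *
print(state()['gripper_width']);plan((.617,-.085,.14),None)"
```

```text
0.08551251652346957
pos [ 0.6169 -0.0782  0.0109] az 89.78 turn 0.0 j6 -1.8 dist 0.129 rows 3
[-0.0, -0.002, -0.043, -0.0, 0.0, 0.0]
[-0.0, -0.003, -0.043, -0.0, 0.0, 0.0]
[-0.0, -0.002, -0.043, -0.0, 0.0, 0.0]
```

Request:
arm_command --pt "0 0 0 0 0 0 0" --pt "0 0 0 0 0 0 0" --pt "0 0 0 0 0 0 0" --pt "0 0 -0.01 0 0 0 0" --pt "0.001 -0.007 0 0 0 0 0" --pt "0 0 0 0 0 0 0" --pt "0 0 0.01 0 0 0 0" --pt "0 0 0 0 0 0 0"

```text
t: 7.25
eef_pos: [0.616, -0.0854, 0.0099]
eef_rot: [0.0, 0.002, 1.0, -0.0]
contact_force: [0.4, -0.2, 2.4]
gripper_width: 0.046
grip_force: 63.5
```

Request:
arm_command --pt "0 0 0 0 0 0 1" --pt "0 0 0 0 0 0 1" --pt "0 0 0 0 0 0 1" --pt "0 0 -0.05 0 0 0 1" --pt "0 0 -0.05 0 0 0 1" --pt "0 0 -0.04 0 0 0 1" --pt "0 0 0 0 0 0 1" --pt "0 0 0 0 0 0 1"

```text
t: 8.25
eef_pos: [0.6153, -0.085, 0.1495]
eef_rot: [-0.0, 0.002, 1.0, 0.0]
contact_force: [-0.2, -0.3, -0.1]
gripper_width: 0.0856
grip_force: 0.0
```

```bash
python3 -c "
from h import *
wshot('w4')"
```

```text
[ 0.61525779 -0.08504744  0.14952786] [3.78805305e-03 9.99992774e-01 3.21275077e-04]
```

View pics/w4.png

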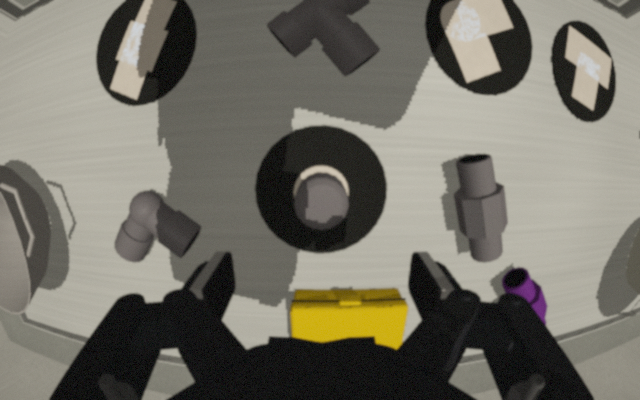

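The cap sits on its mat at (321,199), with a white crescent on the near side at about row 168. I'll measure that crescent.

Run:
```python
from h import *
f=np.load('w4.npz');pose=(f['R'],f['t']);p=f['p'].max(2).astype(int)
print(p[158:182,321].tolist());print(p[195,285:358].tolist())
def edge(a,th): return a
print(castw([(321,164),(321,173),(321,126),(321,252),(256,190),(386,190)],.008,pose).round(4), castw([(292,203),(349,203)],.033,pose).round(4), castw([(321,232),(321,228)],.042,pose).round(4))
```

```text
[39, 36, 36, 40, 41, 47, 76, 132, 172, 198, 205, 205, 200, 184, 150, 101, 75, 67, 65, 84, 92, 103, 104, 106]
[20, 16, 26, 12, 26, 22, 23, 36, 57, 74, 77, 70, 62, 65, 62, 60, 62, 62, 58, 64, 62, 67, 80, 100, 114, 119, 119, 120, 120, 118, 121, 118, 121, 122, 119, 121, 121, 120, 116, 122, 121, 123, 121, 122, 122, 122, 121, 123, 124, 125, 123, 124, 122, 120, 118, 118, 111, 111, 112, 112, 108, 113, 120, 111, 78, 47, 34, 38, 39, 32, 34, 35, 33]
[[ 0.5888 -0.0848  0.008 ]
 [ 0.5973 -0.0848  0.008 ]
 [ 0.5537 -0.0847  0.008 ]
 [ 0.6778 -0.0851  0.008 ]
 [ 0.6132 -0.147   0.008 ]
 [ 0.6136 -0.0228  0.008 ]] [[ 0.619  -0.1102  0.033 ]
 [ 0.6191 -0.0605  0.033 ]] [[ 0.6426 -0.085   0.042 ]
 [ 0.6389 -0.085   0.042 ]]
```

The cap sits about 5 mm too far in +x, so I'll regrip it and shift it.

Request:
arm_command --pt "-0.002 0 0.06 0 0 0 1" --pt "0 0 0.06 0 0 0 1" --pt "0 0 0.019 0 0 0 1" --pt "0 0 0 0 0 0 1" --pt "0 0 0 0 0 0 0" --pt "0 0 0 0 0 0 0" --pt "0 0 0 0 0 0 0" --pt "0 0 0 0 0 0 0"

```text
t: 9.3
eef_pos: [0.6185, -0.0853, 0.0136]
eef_rot: [0.001, 0.002, 1.0, -0.0]
contact_force: [-1.9, 0.6, 9.8]
gripper_width: 0.0461
grip_force: 60.8
```

Request:
arm_command --pt "0 0 -0.007 0 0 0 0" --pt "0.005 0 0 0 0 0 0" --pt "0 0 0 0 0 0 0" --pt "0 0 0.007 0 0 0 0" --pt "0 0 0 0 0 0 0" --pt "0 0 0 0 0 0 1" --pt "0 0 0 0 0 0 1" --pt "0 0 0 0 0 0 1"

```text
t: 10.3
eef_pos: [0.6125, -0.0851, 0.0107]
eef_rot: [-0.0, 0.002, 1.0, 0.0]
contact_force: [0.3, 0.1, 0.6]
gripper_width: 0.0852
grip_force: 0.0
```

```bash
python3 -c "
from h import *
plan((.60,-.16,.2),90,5)"
```

```text
pos [ 0.6125 -0.0851  0.0107] az 89.78 turn 0.2 j6 -1.81 dist 0.204 rows 5
[0.002, -0.015, -0.038, 0.0, -0.0, -0.001]
[0.003, -0.015, -0.038, 0.0, -0.0, -0.001]
[0.002, -0.015, -0.038, 0.0, -0.0, -0.001]
[0.003, -0.015, -0.037, 0.0, -0.0, -0.001]
[0.002, -0.015, -0.038, 0.0, -0.0, -0.001]
```

Request:
arm_command --pt "0 0 -0.05 0 0 0 1" --pt "0 0 -0.05 0 0 0 1" --pt "0 -0.03 -0.03 0 0 0 1" --pt "0 -0.04 -0.03 0 0 0 1" --pt "0 -0.045 0 0 0 0 1" --pt "0 0 0 0 0 0 1" --pt "0 0 0 0 0 0 1" --pt "0 0 0 0 0 0 1"

```text
t: 11.3
eef_pos: [0.6123, -0.199, 0.1709]
eef_rot: [-0.0, 0.001, 1.0, 0.0]
contact_force: [0.4, -0.1, 1.0]
gripper_width: 0.0852
grip_force: 0.0
```

```bash
python3 -c "
from h import *
wshot('w5')"
```

```text
[ 0.61225854 -0.19900274  0.17091133] [2.67242007e-03 9.99996297e-01 5.14022391e-04]
```

View pics/w5.png

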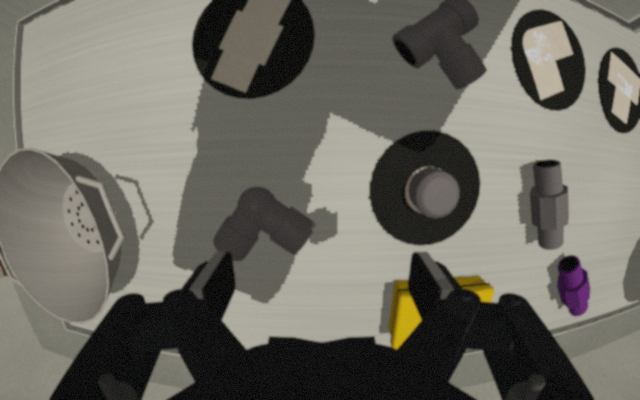

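```bash
cat >> h.py <<'E'
def cloudw(name):
    f=np.load(name+".npz");v,u=np.mgrid[:400,:640];pose=(f["R"],f["t"]);d=f["d"].ravel().astype(float)
    c=get_calibration("wrist");K=c["mtx"];T=c["tool_from_camera"]
    a=(np.c_[u.ravel(),v.ravel()]-K[:2,2])/K[0,0];r=np.linalg.norm(a,axis=1)
    P=np.c_[a*(np.sinc(r/np.pi)/np.cos(r))[:,None],np.ones(len(a))]*d[:,None]
    return ((P@T[:3,:3].T+T[:3,3])@pose[0].T+pose[1]).reshape(400,640,3)
def foot(name,uv,zmin,win=90):
    P=cloudw(name);d=np.load(name+".npz")["d"];z=P[...,2]
    u,v=uv;roi=np.zeros(z.shape,bool);roi[max(0,v-win):v+win,max(0,u-win):u+win]=1
    m=((z>zmin)&(z<.06)&roi&(d>0)).astype(np.uint8);n,l=cv2.connectedComponents(m)
    m=l==l[v,u];Q=P[m];X=(Q[:,:2]*1000).astype(np.float32);r=cv2.minAreaRect(X)
    c=cv2.boxPoints(r)
    print(name,"n",m.sum(),"zmax",np.percentile(Q[:,2],98).round(4),"mean",X.mean(0).round(1),"rect",np.round(r[0],1),np.round(r[1],1),round(r[2],2),"box",c.round().astype(int).tolist())
    return X,r
E
python3 - <<'E'
from h import *
P=cloudw('w5');print('floor',np.median(P[120:160,80:160,2]),'pad',np.median(P[215:235,400:440,2]))
foot('w5',(256,205),.030);foot('w5',(256,205),.034)
foot('w5',(440,35),.034)
f=np.load('w5.npz');pose=(f['R'],f['t']);p=f['p'].max(2).astype(int)
print(p[190,395:425].tolist(),p[155:180,432].tolist())
E
```

```text
floor 0.002172200752608447 pad 0.006292297498345534
w5 n 3745 zmax 0.0425 mean [ 644.8 -257.4] rect [ 656.  -258.8] [77.2 77.4] 53.21 box [[602, -267], [664, -313], [710, -251], [648, -205]]
w5 n 3133 zmax 0.0425 mean [ 645.8 -257.4] rect [ 657.9 -258.3] [74.  75.1] 53.0 box [[606, -265], [666, -311], [710, -251], [650, -206]]
w5 n 3479 zmax 0.0428 mean [463.6 -81.3] rect [468.3 -73.7] [76.6 85.2] 38.79 box [[412, -64], [465, -131], [525, -83], [471, -17]]
[33, 34, 25, 33, 27, 32, 28, 27, 22, 40, 78, 96, 94, 80, 64, 51, 51, 45, 51, 48, 55, 59, 74, 79, 85, 87, 89, 90, 96, 104] [36, 38, 37, 33, 34, 32, 27, 35, 29, 32, 56, 73, 77, 71, 62, 58, 62, 67, 81, 91, 89, 100, 96, 98, 105]
```

The mats and the elbow are clear in this view, and the cap now has an even thin white rim. The elbow's corner is at (629,-262) mm with yaw -37°. I'll grip its x leg.

```bash
python3 -c "
from h import *
plan((.6636,-.288,.10),53,5)"
```

```text
pos [ 0.6123 -0.199   0.171 ] az 89.85 turn -36.9 j6 -1.99 dist 0.125 rows 5
[-0.01, -0.018, 0.014, 0.0, -0.0, 0.129]
[-0.013, -0.016, 0.014, 0.0, -0.0, 0.129]
[-0.014, -0.015, 0.015, 0.0, -0.0, 0.129]
[-0.016, -0.012, 0.014, 0.0, -0.0, 0.129]
[-0.018, -0.011, 0.014, 0.0, -0.0, 0.129]
```

Request:
arm_command --pt "-0.01 -0.018 0.014 0 0 0.129 1" --pt "-0.013 -0.016 0.014 0 0 0.129 1" --pt "-0.014 -0.015 0.015 0 0 0.129 1" --pt "-0.016 -0.012 0.014 0 0 0.129 1" --pt "-0.018 -0.011 0.014 0 0 0.129 1" --pt "0 0 0 0 0 0 1" --pt "0 0 0 0 0 0 1" --pt "0 0 0 0 0 0 1"

```text
t: 12.35
eef_pos: [0.6631, -0.2887, 0.1011]
eef_rot: [0.0, 0.318, 0.948, -0.0]
contact_force: [-0.9, -0.2, 0.8]
gripper_width: 0.0855
grip_force: 0.0
```

```bash
python3 -c "
from h import *
wshot('w6')
plan((.6636,-.288,.008),53,2)
# elbow as seen from here
foot('w6',(320,230),.03)
"
```

```text
[ 0.66307641 -0.28874977  0.10113932] [6.02402857e-01 7.98192172e-01 2.33968307e-04]
pos [ 0.6631 -0.2889  0.1011] az 52.93 turn 0.1 j6 -1.43 dist 0.093 rows 2
[0.0, 0.0, 0.047, 0.0, 0.0, -0.001]
[0.0, 0.001, 0.046, 0.0, 0.0, -0.001]
w6 n 7204 zmax 0.0426 mean [ 648.1 -261.5] rect [ 658.7 -260.6] [77.3 70. ] 53.92 box [[608, -271], [664, -312], [710, -250], [653, -209]]
```

View pics/w6.png

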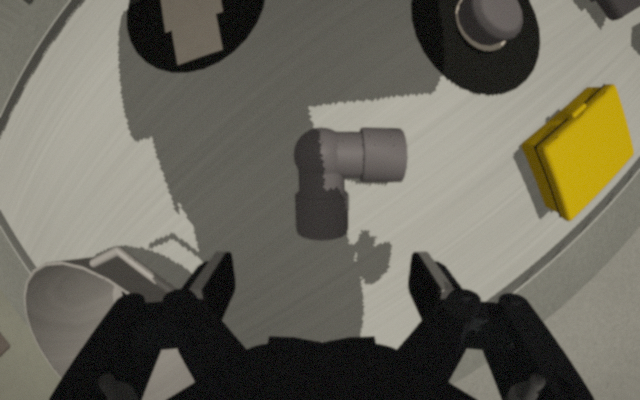

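The elbow's x leg points straight down the image, from (320,150) to (320,238), between the fingers. The colander handle is at (140,260), so I'll check its clearance.

```bash
python3 -c "
from h import *
P=cloudw('w6');f=np.load('w6.npz')
for u,v in((120,255),(150,275),(170,288),(160,240),(190,250)):print(u,v,P[v,u].round(3))
Q=P[225:330,20:200].reshape(-1,3);Q=(Q-f['t'])@f['R'];s=(Q[:,2]<.09)&(Q[:,2]>-.05)
# colander pts in tool frame, nearest |y|
q=Q[s];i=np.argsort(q[:,1])[-5:];print(q[i].round(3))
print(np.histogram(q[:,1],bins=10))
"
```

```text
120 255 [ 0.592 -0.394  0.094]
150 275 [ 0.614 -0.384  0.095]
170 288 [ 0.628 -0.378  0.095]
160 240 [ 0.6   -0.431  0.001]
190 250 [ 0.626 -0.41   0.002]
[[ 0.009 -0.046 -0.05 ]
 [ 0.01  -0.046 -0.05 ]
 [ 0.009 -0.046 -0.05 ]
 [ 0.011 -0.045 -0.049]
 [ 0.01  -0.045 -0.05 ]]
(array([  88,    0,    1, 2831, 1916,  185,  708, 1557,  377,  283]), array([-0.38623852, -0.35215866, -0.31807881, -0.28399895, -0.2499191 ,
       -0.21583924, -0.18175938, -0.14767953, -0.11359967, -0.07951982,
       -0.04543996]))
```

Request:
arm_command --pt "0 0 0.047 0 0 0 1" --pt "0 0 0.046 0 0 0 1" --pt "0 0 0 0 0 0 1" --pt "0 0 0 0 0 0 0" --pt "0 0 0 0 0 0 0" --pt "0 0 0 0 0 0 0" --pt "0 0 0 0 0 0 0" --pt "0 0 0 0 0 0 0"

```text
t: 13.4
eef_pos: [0.6637, -0.29, 0.0096]
eef_rot: [0.001, 0.319, 0.948, -0.0]
contact_force: [-1.3, 0.7, 7.5]
gripper_width: 0.0384
grip_force: 59.3
```

```bash
python3 -c "
from h import *
plan((.4808,.070,.10),115)"
```

```text
pos [ 0.6637 -0.29    0.0096] az 52.83 turn 62.2 j6 -1.43 dist 0.414 rows 7
[0.052, 0.025, -0.013, -0.0, 0.0, -0.155]
[0.047, 0.033, -0.013, -0.0, 0.0, -0.155]
[0.042, 0.04, -0.013, -0.0, 0.0, -0.155]
[0.035, 0.046, -0.013, -0.0, 0.0, -0.155]
[0.028, 0.05, -0.013, -0.0, 0.0, -0.155]
[0.019, 0.055, -0.013, -0.0, 0.0, -0.155]
[0.011, 0.056, -0.013, -0.0, 0.0, -0.155]
```

Request:
arm_command --pt "0 0 -0.055 0 0 0 0" --pt "0 0 -0.055 0 0 0 0" --pt "0.052 0.025 0 0 0 -0.155 0" --pt "0.047 0.033 0 0 0 -0.155 0" --pt "0.042 0.04 0 0 0 -0.155 0" --pt "0.035 0.046 0 0 0 -0.155 0" --pt "0.028 0.05 0 0 0 -0.155 0" --pt "0.019 0.055 0 0 0 -0.155 0"

```text
t: 14.4
eef_pos: [0.5055, 0.0207, 0.1183]
eef_rot: [0.001, -0.142, 0.99, -0.0]
contact_force: [1.3, -0.5, -0.4]
gripper_width: 0.0384
grip_force: 61.1
```

Request:
arm_command --pt "0.011 0.056 0 0 0 -0.155 0" --pt "0 0 0 0 0 0 0" --pt "0 0 0 0 0 0 0" --pt "0 0 0 0 0 0 0" --pt "0 0 0 0 0 0 0" --pt "0 0 0 0 0 0 0" --pt "0 0 0 0 0 0 0" --pt "0 0 0 0 0 0 0"

```text
t: 15.4
eef_pos: [0.4802, 0.07, 0.1173]
eef_rot: [0.0, -0.216, 0.976, 0.0]
contact_force: [-0.9, -0.2, -1.7]
gripper_width: 0.0382
grip_force: 61.0
```

```bash
python3 -c "
from h import *
wshot('w7')
plan((.4808,.070,.03),115,2)
"
```

```text
[0.48018072 0.07004765 0.11725382] [-4.22344433e-01  9.06435422e-01  7.72854920e-05]
pos [0.4802 0.0701 0.1173] az 114.99 turn 0.0 j6 -2.0 dist 0.087 rows 2
[-0.0, -0.0, 0.044, 0.0, 0.0, -0.0]
[-0.001, -0.0, 0.043, 0.0, 0.0, -0.0]
```

View pics/w7.png

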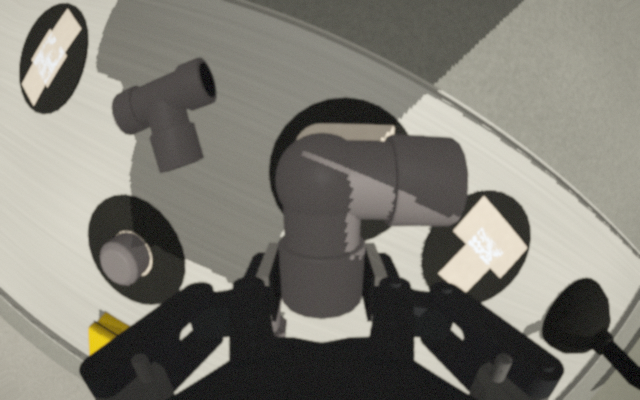

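The held elbow is above its mat: corner (300,165), y leg ending at (465,180). The white edge shows at row 125. I'll measure the elbow's place in the hand.

Run:
```python
from h import *
f=np.load('w7.npz');P=(cloudw('w7')-f['t'])@f['R'];x,y,z=P[...,0],P[...,1],P[...,2]
print('top z tool',np.percentile(z[140:200,300:330],2), z[180,420])
top=(z<-.024)&(z>-.045)&(x>-.02)&(x<.09)&(abs(y)<.09)
l=cv2.connectedComponents(top.astype(np.uint8))[1];top=l==l[180,330]
q=P[top];print(len(q),'y max',np.percentile(q[:,1],99.5),'x max',np.percentile(q[:,0],99.5),'ymin',np.percentile(q[q[:,0]>.02][:,1],.5))
# y-leg socket: centre line from strips of y
for a in np.arange(.03,.055,.006):
    s=q[(q[:,1]>a)&(q[:,1]<a+.006)];print('yleg y',a.round(3),'x mid',((np.percentile(s[:,0],1)+np.percentile(s[:,0],99))/2).round(4),np.ptp(s[:,0]).round(4))
for a in np.arange(.003,.03,.008):
    s=q[(q[:,0]>a)&(q[:,0]<a+.008)&(q[:,1]<.03)];print('xleg x',a.round(3),'y mid',((s[:,1].min()+s[:,1].max())/2).round(4),np.ptp(s[:,1]).round(4))
```

```text
top z tool -0.03300590141552825 -0.03151915841906864
19004 y max 0.05758131799483285 x max 0.05975763785651511 ymin -0.013917605058564418
yleg y 0.03 x mid 0.0447 0.0326
yleg y 0.036 x mid 0.0445 0.032
yleg y 0.042 x mid 0.0445 0.0324
yleg y 0.048 x mid 0.0444 0.0323
yleg y 0.054 x mid 0.0445 0.0323
xleg x 0.003 y mid 0.0005 0.0324
xleg x 0.011 y mid 0.0007 0.0328
xleg x 0.019 y mid 0.0007 0.0265
xleg x 0.027 y mid 0.0086 0.0427
```

Request:
arm_command --pt "-0.002 -0.001 0.03 0 0 0 0" --pt "0 0 0.05 0 0 0 0" --pt "0 0 0.017 0 0 0 0" --pt "0 0 0.006 0 0 0 0" --pt "0 0 0 0 0 0 0" --pt "0 0 0 0 0 0 1" --pt "0 0 0 0 0 0 1" --pt "0 0 0 0 0 0 1"

```text
t: 16.45
eef_pos: [0.4826, 0.0701, 0.0146]
eef_rot: [0.0, -0.216, 0.976, -0.0]
contact_force: [0.1, -0.0, -0.0]
gripper_width: 0.0848
grip_force: 0.0
```

Request:
arm_command --pt "0 0 -0.05 0 0 0 1" --pt "0 0 -0.05 0 0 0 1" --pt "-0.02 0 -0.05 0 0 0 1" --pt "-0.02 0 -0.03 0 0 0 1" --pt "0 0 0 0 0 0 1" --pt "0 0 0 0 0 0 1" --pt "0 0 0 0 0 0 1" --pt "0 0 0 0 0 0 1"

```text
t: 17.45
eef_pos: [0.5182, 0.0868, 0.1935]
eef_rot: [-0.001, -0.216, 0.976, 0.0]
contact_force: [0.3, -0.5, 0.1]
gripper_width: 0.0851
grip_force: 0.0
```

```bash
python3 -c "
from h import *
wshot('w8')"
```

```text
[0.51818818 0.08677948 0.19353445] [-4.22217587e-01  9.06494258e-01  6.85106832e-04]
```

View pics/w8.png

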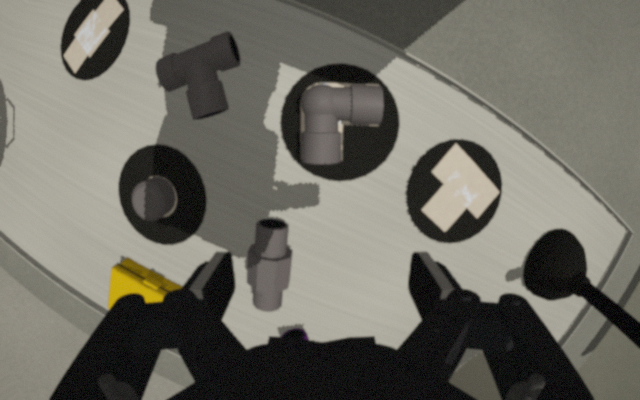

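The elbow covers its silhouette at (335,118), with only a thin white rim around it. From this view I'll measure the union (268,265), the tee (205,70) and the tee mat (455,190).

Run:
```python
from h import *
foot('w8',(268,262),.036);foot('w8',(268,262),.043)
foot('w8',(205,75),.032)
foot('w8',(325,120),.034)
sil('w8',(455,190),54)
sil('w5',(253,45),64)
plan((.62,.075,.14),114,4)
```

```text
w8 n 2727 zmax 0.051 mean [621.2  72.2] rect [626.5  72.9] [104.9  49.1] 17.94 box [[569, 80], [584, 33], [684, 66], [669, 112]]
w8 n 1472 zmax 0.0512 mean [623.4  72.5] rect [627.   73.1] [103.3  36.2] 17.81 box [[572, 75], [583, 40], [682, 72], [671, 106]]
w8 n 3422 zmax 0.0426 mean [461.8 -74.8] rect [468.3 -73.4] [78.  86.2] 38.11 box [[411, -64], [464, -131], [526, -83], [472, -15]]
w8 n 4222 zmax 0.0466 mean [449.3  70.6] rect [452.   78.2] [75.9 77.1] 25.25 box [[401, 97], [434, 27], [503, 60], [470, 129]]
w8 (455, 190) circle lsq [0.4617 0.2351] r 0.0619 enc [461.9 234.8] 62.6
  rect [463.4 236.3] [89.9 85.5] ang 75.37 poly [[412, 205], [451, 193], [462, 213], [498, 204], [510, 245], [472, 257], [476, 279], [434, 289]]
w5 (253, 45) circle lsq [ 0.4604 -0.2677] r 0.0622 enc [ 460.1 -267.5] 62.7
  rect [ 460.1 -268.5] [ 48.3 101.9] ang 64.33 poly [[421, -232], [427, -249], [419, -262], [435, -268], [434, -282], [499, -305], [512, -273], [461, -242]]
pos [0.5183 0.0868 0.1937] az 114.98 turn -1.0 j6 -1.97 dist 0.116 rows 4
[-0.022, -0.013, 0.013, 0.0, -0.0, 0.004]
[-0.022, -0.014, 0.014, 0.0, -0.0, 0.004]
[-0.022, -0.013, 0.013, 0.0, -0.0, 0.004]
[-0.022, -0.013, 0.014, 0.0, -0.0, 0.004]
```

```bash
python3 -c "
from h import *
plan((.6268,.073,.08),107.9,4)"
```

```text
pos [0.5183 0.0868 0.1937] az 114.98 turn -7.1 j6 -1.97 dist 0.158 rows 4
[-0.023, -0.015, 0.028, 0.0, -0.0, 0.031]
[-0.024, -0.013, 0.029, 0.0, -0.0, 0.031]
[-0.024, -0.014, 0.028, 0.0, -0.0, 0.031]
[-0.024, -0.012, 0.029, 0.0, -0.0, 0.031]
```

Request:
arm_command --pt "-0.023 -0.015 0.028 0 0 0.031 1" --pt "-0.024 -0.013 0.029 0 0 0.031 1" --pt "-0.024 -0.014 0.028 0 0 0.031 1" --pt "-0.024 -0.012 0.029 0 0 0.031 1" --pt "0 0 0 0 0 0 1" --pt "0 0 0.04 0 0 0 1" --pt "0 0 0.028 0 0 0 1" --pt "0 0 0 0 0 0 1"

```text
t: 18.5
eef_pos: [0.6258, 0.0732, 0.0114]
eef_rot: [-0.002, -0.156, 0.988, 0.0]
contact_force: [-0.5, -0.4, 0.4]
gripper_width: 0.0855
grip_force: 0.0
```

Request:
arm_command --pt "0 0 0 0 0 0 0" --pt "0 0 0 0 0 0 0" --pt "0 0 0 0 0 0 0" --pt "0 0 0 0 0 0 0" --pt "0 0 -0.05 0 0 0 0" --pt "0 0 -0.06 0 0 0 0" --pt "0 0 0 0 0 0 0" --pt "0 0 0 0 0 0 0"

```text
t: 19.5
eef_pos: [0.6267, 0.0731, 0.1225]
eef_rot: [0.0, -0.156, 0.988, 0.0]
contact_force: [-0.5, -0.4, -0.9]
gripper_width: 0.0466
grip_force: 62.6
```

```bash
python3 -c "
from h import *
print(state()['gripper_width'])
plan((.46,-.268,.125),69.5,8)"
```

```text
0.04657283765611884
pos [0.6267 0.0731 0.1225] az 107.89 turn -38.4 j6 -1.87 dist 0.38 rows 8
[0.033, -0.034, -0.0, 0.0, 0.0, 0.084]
[0.03, -0.037, -0.001, 0.0, 0.0, 0.084]
[0.027, -0.039, 0.0, 0.0, 0.0, 0.084]
[0.023, -0.041, -0.0, 0.0, 0.0, 0.084]
[0.02, -0.044, -0.001, 0.0, 0.0, 0.084]
[0.016, -0.044, 0.0, 0.0, 0.0, 0.084]
[0.013, -0.046, -0.0, 0.0, 0.0, 0.084]
[0.008, -0.047, -0.001, 0.0, 0.0, 0.084]
```

Request:
arm_command --pt "0.033 -0.034 0 0 0 0.084 0" --pt "0.03 -0.037 0 0 0 0.084 0" --pt "0.027 -0.039 0 0 0 0.084 0" --pt "0.023 -0.041 0 0 0 0.084 0" --pt "0.02 -0.044 0 0 0 0.084 0" --pt "0.016 -0.044 0 0 0 0.084 0" --pt "0 0 0 0 0 0 0" --pt "0 0 0 0 0 0 0"

```text
t: 20.5
eef_pos: [0.5017, -0.1822, 0.1214]
eef_rot: [-0.001, 0.096, 0.995, 0.0]
contact_force: [-0.1, 0.6, -1.3]
gripper_width: 0.0468
grip_force: 62.5
```

```bash
python3 -c "
from h import *
wshot('w9')
plan((.46,-.268,.1235),69.5,3)"
```

```text
[ 0.50169691 -0.18219591  0.12139248] [1.90502889e-01 9.81686393e-01 6.88755909e-04]
pos [ 0.502  -0.1818  0.1216] az 79.07 turn -9.6 j6 -1.85 dist 0.096 rows 3
[0.008, -0.031, -0.001, 0.0, -0.0, 0.056]
[0.007, -0.031, -0.0, 0.0, -0.0, 0.056]
[0.005, -0.032, -0.001, 0.0, -0.0, 0.056]
```

View pics/w9.png

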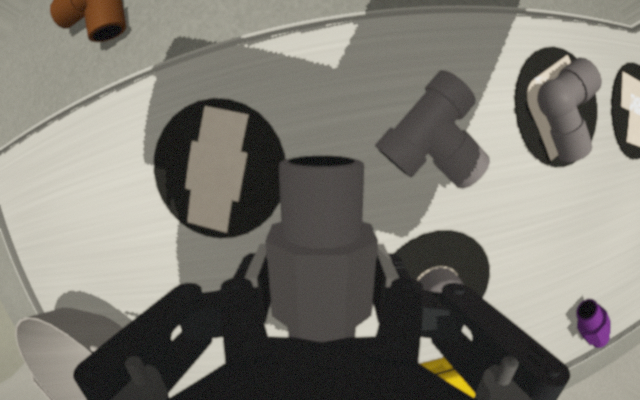

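The union mat is clear at (220,168), with bar ends at (225,110) and (208,229). The held union points down the image at column 321, with its near end at row 160.

Run:
```python
from h import *
W=sil('w9',(220,168),66)
f=np.load('w9.npz');pose=(f['R'],f['t'])
a=castw([(225,110.5),(208.5,229)],.008,pose)[:,:2];d=a[0]-a[1];print(a.mean(0),np.linalg.norm(d),np.degrees(np.arctan2(d[1],d[0])))
P=(cloudw('w9')-f['t'])@f['R'];x,y,z=P[...,0],P[...,1],P[...,2]
m=(z<-.012)&(z>-.06)&(x>-.02)&(x<.08)&(abs(y)<.04)
print('end x',np.percentile(x[m],99.5))
for a in np.arange(.0,.05,.008):
    s=P[m&(x>a)&(x<a+.008)];print(a.round(3),'ymid',((s[:,1].min()+s[:,1].max())/2).round(4),np.ptp(s[:,1]).round(4),'ztop',np.percentile(s[:,2],2).round(4))
```

```text
w9 (220, 168) circle lsq [ 0.4581 -0.2671] r 0.0606 enc [ 457.7 -267. ] 62.1
  rect [ 458.1 -268.3] [ 51.7 107.1] ang 65.19 poly [[402, -263], [447, -292], [498, -308], [514, -274], [474, -247], [418, -228]]
[ 0.45958493 -0.26789756] 0.1083316034963555 156.52978955131468
end x 0.05301076460120174
0.0 ymid 0.0 0.08 ztop -0.0558
0.008 ymid 0.0 0.0799 ztop -0.0585
0.016 ymid 0.0001 0.048 ztop -0.0369
0.024 ymid 0.0002 0.0362 ztop -0.0305
0.032 ymid -0.0 0.0355 ztop -0.0306
0.04 ymid 0.0001 0.0359 ztop -0.0307
0.048 ymid 0.0001 0.0352 ztop -0.0304
```

Run:
```python
from h import *
for n,uv,r in (('w9',(220,168),66),('w5',(253,45),64)):
    W=sil(n,uv,r);m=cv2.moments(W.reshape(-1,1,2));print(m['m10']/m['m00'],m['m01']/m['m00'],np.degrees(.5*np.arctan2(2*m['mu11'],m['mu20']-m['mu02'])))
plan((.4600-.0002,-.2675,.1235),66,3)
```

```text
w9 (220, 168) circle lsq [ 0.4581 -0.2671] r 0.0606 enc [ 457.7 -267. ] 62.1
  rect [ 458.1 -268.3] [ 51.7 107.1] ang 65.19 poly [[402, -263], [447, -292], [498, -308], [514, -274], [474, -247], [418, -228]]
458.04272586010734 -268.16249831191 -25.01689677027722
w5 (253, 45) circle lsq [ 0.4601 -0.268 ] r 0.0622 enc [ 459.8 -267.9] 62.8
  rect [ 459.9 -268.9] [ 48.3 101.9] ang 64.33 poly [[421, -232], [427, -249], [419, -262], [435, -268], [434, -283], [499, -305], [512, -274], [461, -243]]
464.3595196562647 -269.696155792876 -28.664505832469057
pos [ 0.502  -0.1818  0.1216] az 79.07 turn -13.1 j6 -1.85 dist 0.096 rows 3
[0.008, -0.031, -0.001, 0.0, -0.0, 0.076]
[0.006, -0.031, -0.0, 0.0, -0.0, 0.076]
[0.004, -0.032, -0.001, 0.0, -0.0, 0.076]
```

Request:
arm_command --pt "0.008 -0.031 0 0 0 0.081 0" --pt "0.006 -0.031 0 0 0 0.081 0" --pt "0.004 -0.033 0 0 0 0.081 0" --pt "0 0 0 0 0 0 0" --pt "0 0 0.05 0 0 0 0" --pt "0 0 0.035 0 0 0 0" --pt "0 0 0.015 0 0 0 0" --pt "0 0 0 0 0 0 0"

```text
t: 21.55
eef_pos: [0.4592, -0.2684, 0.0218]
eef_rot: [-0.001, 0.215, 0.977, 0.0]
contact_force: [0.2, -0.6, -0.7]
gripper_width: 0.0472
grip_force: 62.5
```

```bash
python3 -c "
from h import *
plan((.4597,-.2683,.016),65.2,1)"
```

```text
pos [ 0.4592 -0.2684  0.0218] az 65.19 turn 0.0 j6 -1.79 dist 0.006 rows 1
[-0.0004, 0.0002, 0.0058, 0.0, -0.001, -0.0]
```

Then I'll lower, release, lift and move off towards the tee, looking back at the mat.

Request:
arm_command --pt "0 0 0.006 0 0 0 0" --pt "0 0 0 0 0 0 0" --pt "0 0 0 0 0 0 1" --pt "0 0 0 0 0 0 1" --pt "0 0 0 0 0 0 1" --pt "0 0 -0.05 0 0 0 1" --pt "0 0 -0.06 0 0 0 1" --pt "-0.02 0.03 -0.04 0 0 0 1"

```text
t: 22.55
eef_pos: [0.4893, -0.2512, 0.1689]
eef_rot: [0.001, 0.217, 0.976, -0.0]
contact_force: [0.2, -0.2, 0.2]
gripper_width: 0.0856
grip_force: 0.0
```

Request:
arm_command --pt "-0.015 0.05 0 0 0 0 1" --pt "-0.015 0.05 0 0 0 0 1" --pt "0 0 0 0 0 0 1" --pt "0 0 0 0 0 0 1" --pt "0 0 0 0 0 0 1" --pt "0 0 0 0 0 0 1" --pt "0 0 0 0 0 0 1" --pt "0 0 0 0 0 0 1"

```text
t: 23.55
eef_pos: [0.5589, -0.1726, 0.1663]
eef_rot: [0.0, 0.216, 0.976, 0.0]
contact_force: [-0.3, -0.5, 0.3]
gripper_width: 0.0857
grip_force: 0.0
```

```bash
python3 -c "
from h import *
wshot('w10')"
```

```text
[ 0.55889174 -0.1726458   0.16633205] [4.21601231e-01 9.06781340e-01 6.59927384e-05]
```

View pics/w10.png

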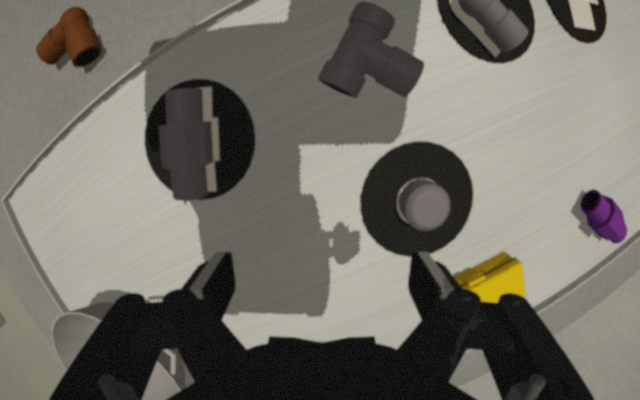

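The union lies on its mat at (188,140), parallel to its silhouette, with a white strip on the right that may be only parallax. The tee is at (370,60).

Run:
```python
from h import *
foot('w10',(186,130),.047);X,r=foot('w10',(186,130),.040)
foot('w10',(365,60),.034);foot('w10',(365,60),.030)
f=np.load('w10.npz');g=f['p'].max(2).astype(int);print('row105',g[105,160:220].tolist(),'row140',g[140,155:225].tolist())
v,u=np.mgrid[:400,:640];blk=((g<70)&(np.hypot(u-200,v-139)<62)).astype(np.uint8)
h=cv2.convexHull(max(cv2.findContours(blk,0,1)[0],key=cv2.contourArea))
H=castw(h[:,0],.008,(f['R'],f['t']))[:,:2];s=np.linalg.lstsq(np.c_[2*H,np.ones(len(H))],(H**2).sum(1),rcond=None)[0];print(s,np.sqrt(s[2]+s[:2]@s[:2]))
print(castw([(213,105),(218,140)],.008,(f['R'],f['t'])))
```

```text
w10 n 2093 zmax 0.0553 mean [ 459.9 -266.8] rect [ 459.7 -268.7] [ 36.1 102.9] 66.11 box [[405, -264], [499, -306], [514, -273], [420, -231]]
w10 n 3828 zmax 0.0552 mean [ 460.3 -264.9] rect [ 459.5 -268.4] [ 48.3 105.3] 65.84 box [[402, -269], [498, -312], [517, -268], [421, -225]]
w10 n 4464 zmax 0.0427 mean [462.2 -79.7] rect [467.7 -73.4] [76.3 85. ] 39.65 box [[411, -65], [465, -130], [524, -82], [470, -16]]
w10 n 5213 zmax 0.0426 mean [462.1 -80.1] rect [466.9 -74.4] [78.9 85. ] 39.07 box [[409, -66], [463, -132], [524, -83], [471, -17]]
row105 [16, 18, 27, 19, 25, 39, 49, 55, 57, 57, 58, 61, 62, 58, 61, 61, 63, 65, 61, 62, 66, 66, 57, 65, 56, 59, 59, 57, 59, 58, 65, 57, 58, 56, 57, 58, 52, 51, 51, 53, 52, 57, 84, 110, 118, 117, 118, 117, 120, 117, 113, 97, 65, 35, 28, 16, 9, 15, 22, 27] row140 [11, 21, 13, 27, 39, 52, 58, 58, 56, 55, 57, 60, 62, 63, 60, 61, 65, 61, 64, 59, 64, 59, 64, 62, 62, 63, 57, 62, 57, 60, 62, 61, 57, 57, 61, 55, 55, 58, 59, 58, 58, 55, 56, 60, 62, 57, 56, 54, 55, 61, 55, 54, 54, 50, 54, 55, 72, 95, 111, 117, 120, 119, 112, 93, 63, 37, 20, 10, 22, 15]
[ 0.45902461 -0.26744441 -0.27825947] 0.06301298545125665
[[ 0.43638167 -0.23417874  0.008     ]
 [ 0.47036797 -0.24549696  0.008     ]]
```

```bash
python3 -c "
from h import *
plan((.4852,-.0593,.11),129.3,7)"
```

```text
pos [ 0.5589 -0.1726  0.1663] az 65.07 turn 64.2 j6 -1.55 dist 0.146 rows 7
[0.016, 0.01, 0.008, 0.0, 0.0, -0.16]
[0.015, 0.013, 0.008, 0.0, 0.0, -0.16]
[0.012, 0.015, 0.008, 0.0, 0.0, -0.16]
[0.01, 0.017, 0.008, 0.0, 0.0, -0.16]
[0.007, 0.018, 0.008, 0.0, 0.0, -0.16]
[0.004, 0.018, 0.008, 0.0, 0.0, -0.16]
[0.001, 0.02, 0.008, 0.0, 0.0, -0.16]
```

Request:
arm_command --pt "0.016 0.01 0.008 0 0 -0.16 1" --pt "0.015 0.013 0.008 0 0 -0.16 1" --pt "0.012 0.015 0.008 0 0 -0.16 1" --pt "0.01 0.017 0.008 0 0 -0.16 1" --pt "0.007 0.018 0.008 0 0 -0.16 1" --pt "0.004 0.018 0.008 0 0 -0.16 1" --pt "0.001 0.02 0.008 0 0 -0.16 1" --pt "0 0 0 0 0 0 1"

```text
t: 24.6
eef_pos: [0.4846, -0.0581, 0.1101]
eef_rot: [-0.001, -0.336, 0.942, 0.0]
contact_force: [0.4, 0.1, 0.2]
gripper_width: 0.0853
grip_force: 0.0
```

Request:
arm_command --pt "0 0 0 0 0 0 1" --pt "0 0 0 0 0 0 1" --pt "0 0 0 0 0 0 1" --pt "0 0 0 0 0 0 1" --pt "0 0 0 0 0 0 1" --pt "0 0 0 0 0 0 1" --pt "0 0 0 0 0 0 1" --pt "0 0 0 0 0 0 1"

```text
t: 25.6
eef_pos: [0.4853, -0.0588, 0.1103]
eef_rot: [0.0, -0.336, 0.942, 0.0]
contact_force: [1.3, 0.9, -0.9]
gripper_width: 0.0855
grip_force: 0.0
```

```bash
python3 -c "
from h import *
wshot('w11')
P=cloudw('w11');z=P[...,2];ys,xs=np.where((z>.034)&(z<.06)&(np.hypot(P[...,0]-.462,P[...,1]+.08)<.03));u,v=int(np.median(xs)),int(np.median(ys));print(u,v)
foot('w11',(u,v),.034,120)
plan((.4852,-.0593,.011),129.3,2)"
```

```text
[ 0.48528197 -0.05881302  0.11030693] [-6.32818321e-01  7.74300312e-01 -2.77606066e-06]
319 165
w11 n 6997 zmax 0.0426 mean [460.4 -78.9] rect [467.6 -72.9] [76.6 84.1] 39.27 box [[411, -65], [465, -130], [524, -81], [471, -16]]
pos [ 0.4853 -0.0588  0.1103] az 129.26 turn 0.0 j6 -2.51 dist 0.099 rows 2
[0.0, -0.0, 0.05, 0.0, 0.0, -0.0]
[0.0, -0.0, 0.049, 0.0, 0.0, -0.0]
```

Request:
arm_command --pt "0 0 0.05 0 0 0 1" --pt "0 0 0.049 0 0 0 1" --pt "0 0 0 0 0 0 1" --pt "0 0 0 0 0 0 0" --pt "0 0 0 0 0 0 0" --pt "0 0 0 0 0 0 0" --pt "0 0 0 0 0 0 0" --pt "0 0 0 0 0 0 0"

```text
t: 26.65
eef_pos: [0.4859, -0.0589, 0.0131]
eef_rot: [0.001, -0.336, 0.942, -0.001]
contact_force: [-1.9, 1.6, 13.0]
gripper_width: 0.0382
grip_force: 58.5
```

Request:
arm_command --pt "0 0 -0.055 0 0 0 0" --pt "0 0 -0.055 0 0 0 0" --pt "0 0 0 0 0 0 0" --pt "0 0 0 0 0 0 0" --pt "0 0 0 0 0 0 0" --pt "0 0 0 0 0 0 0" --pt "0 0 0 0 0 0 0" --pt "0 0 0 0 0 0 0"

```text
t: 27.65
eef_pos: [0.4852, -0.0588, 0.121]
eef_rot: [-0.0, -0.336, 0.942, 0.0]
contact_force: [0.7, -0.9, -1.3]
gripper_width: 0.0379
grip_force: 61.7
```

```bash
python3 -c "
from h import *
print(state()['gripper_width'])
plan((.4868,.2298,.122),75.2,7)"
```

```text
0.03786874695427694
pos [ 0.4852 -0.0588  0.121 ] az 129.26 turn -54.1 j6 -2.51 dist 0.289 rows 7
[-0.026, 0.032, -0.0, 0.0, -0.0, 0.135]
[-0.022, 0.035, -0.0, 0.0, -0.0, 0.135]
[-0.017, 0.037, -0.0, 0.0, -0.0, 0.135]
[-0.012, 0.04, -0.001, 0.0, -0.0, 0.135]
[-0.006, 0.041, 0.0, 0.0, -0.0, 0.135]
[-0.0, 0.041, 0.0, 0.0, -0.0, 0.135]
[0.004, 0.041, 0.0, 0.0, -0.0, 0.135]
```

Request:
arm_command --pt "-0.026 0.032 0 0 0 0.135 0" --pt "-0.022 0.035 0 0 0 0.135 0" --pt "-0.017 0.037 0 0 0 0.135 0" --pt "-0.012 0.04 0 0 0 0.135 0" --pt "-0.006 0.041 0 0 0 0.135 0" --pt "0 0.041 0 0 0 0.135 0" --pt "0.004 0.041 0 0 0 0.135 0" --pt "0 0 0 0 0 0 0"

```text
t: 28.65
eef_pos: [0.4872, 0.232, 0.1211]
eef_rot: [0.0, 0.129, 0.992, 0.0]
contact_force: [-0.4, -0.8, -1.1]
gripper_width: 0.0379
grip_force: 61.6
```

Request:
arm_command --pt "0 0 0 0 0 0 0" --pt "0 0 0 0 0 0 0" --pt "0 0 0 0 0 0 0" --pt "0 0 0 0 0 0 0" --pt "0 0 0 0 0 0 0" --pt "0 0 0 0 0 0 0" --pt "0 0 0 0 0 0 0" --pt "0 0 0 0 0 0 0"

```text
t: 29.65
eef_pos: [0.4874, 0.2299, 0.1213]
eef_rot: [-0.0, 0.13, 0.992, 0.0]
contact_force: [-0.2, 0.2, -0.9]
gripper_width: 0.0376
grip_force: 61.6
```

Run:
```python
from h import *
wshot('w12')
f=np.load('w12.npz');P=(cloudw('w12')-f['t'])@f['R'];x,y,z=P[...,0],P[...,1],P[...,2]
m=(z<-.020)&(z>-.05)&(x>.0)&(x<.10)&(abs(y)<.08)
print('ztop',np.percentile(z[m],2))
for a in np.arange(-.042,.042,.012):
    s=P[m&(y>a)&(y<a+.012)];
    if len(s): print('run y',a.round(3),'xmid',((s[:,0].min()+s[:,0].max())/2).round(4),np.ptp(s[:,0]).round(4),'zt',np.percentile(s[:,2],2).round(4))
s=P[m&(x>.035)];print('y ends',s[:,1].min(),s[:,1].max())
s=P[m&(x>.002)&(x<.02)];print('branch y',s[:,1].min(),s[:,1].max())
```

```text
[0.48740197 0.22987448 0.12130399] [2.56848152e-01 9.66451768e-01 8.65422943e-05]
ztop -0.04783441333295786
run y -0.042 xmid 0.0342 0.0556 zt -0.0488
run y -0.03 xmid 0.0309 0.0617 zt -0.0484
run y -0.018 xmid 0.0292 0.0584 zt -0.0276
run y -0.006 xmid 0.0291 0.0582 zt -0.0291
run y 0.006 xmid 0.0292 0.0584 zt -0.0276
run y 0.018 xmid 0.0311 0.0623 zt -0.0484
run y 0.03 xmid 0.0345 0.0557 zt -0.0488
y ends -0.0419183778699528 0.042415081420800915
branch y -0.0500096132903667 0.05119008873938975
```

View pics/w12.png

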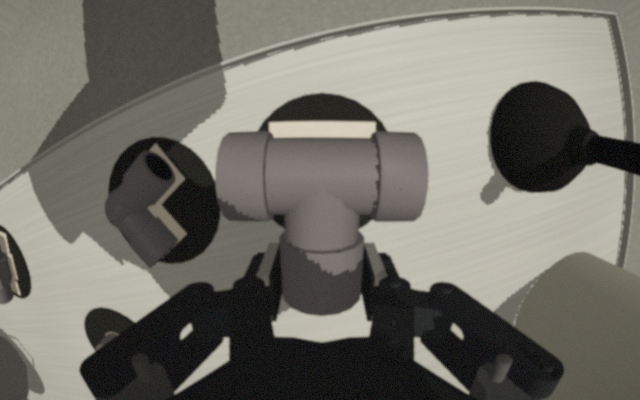

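The held tee is square above its mat, with the white edge visible along row 121 between columns 270 and 376.

Run:
```python
from h import *
f=np.load('w12.npz');g=f['p'].max(2).astype(float);pose=(f['R'],f['t'])
pts=[]
for u in range(276,372,6):
    c=g[108:130,u];i=np.argmax(c>110);pts.append((u,108+i-1+(110-c[i-1])/(c[i]-c[i-1])))
W=castw(pts,.008,pose)[:,:2];k=np.polyfit(W[:,1],W[:,0],1);print(k,'yaw',np.degrees(np.arctan(-k[0])),W.mean(0))
print('corners',castw([(268.5,122),(376.5,122)],.008,pose)[:,:2])
plan((.4882,.2294,.025),75.2,2)
```

```text
[0.30878839 0.34513742] yaw -17.160080995216127 [0.42150494 0.24731344]
corners [[0.41209314 0.2051437 ]
 [0.43477091 0.29104051]]
pos [0.4874 0.2299 0.1213] az 75.12 turn 0.1 j6 -0.99 dist 0.096 rows 2
[-0.0, -0.0, 0.048, 0.0, 0.0, -0.001]
[-0.001, -0.0, 0.048, 0.0, 0.0, -0.001]
```

Request:
arm_command --pt "-0.001 0 0.04 0 0 0 0" --pt "0 0 0.04 0 0 0 0" --pt "0 0 0.018 0 0 0 0" --pt "0 0 0.006 0 0 0 0" --pt "0 0 0 0 0 0 0" --pt "0 0 0 0 0 0 1" --pt "0 0 0 0 0 0 1" --pt "0 0 0 0 0 0 1"

```text
t: 30.7
eef_pos: [0.4885, 0.2296, 0.0175]
eef_rot: [0.0, 0.13, 0.992, 0.0]
contact_force: [-0.3, 0.9, -0.1]
gripper_width: 0.0854
grip_force: 0.0
```

Request:
arm_command --pt "0 0 -0.06 0 0 0 1" --pt "0 0 -0.06 0 0 0 1" --pt "-0.03 -0.02 -0.05 0 0 0 1" --pt "-0.03 -0.05 -0.02 0 0 0 1" --pt "-0.02 -0.05 0 0 0 0 1" --pt "0 0 0 0 0 0 1" --pt "0 0 0 0 0 0 1" --pt "0 0 0 0 0 0 1"

```text
t: 31.7
eef_pos: [0.5347, 0.0941, 0.2072]
eef_rot: [-0.0, 0.129, 0.992, 0.0]
contact_force: [-0.2, 0.1, 0.3]
gripper_width: 0.0852
grip_force: 0.0
```

Run:
```python
from h import *
wshot('w13');P=cloudw('w13');z=P[...,2]
for n,(a,b,zm) in dict(tee=(.446,.240,.037),elbow=(.442,.052,.037),union=(.4597,-.268,.045),cap=(.616,-.085,.035)).items():
    m=(z>zm)&(z<.06)&(np.hypot(P[...,0]-a,P[...,1]-b)<.012);ys,xs=np.where(m)
    if len(ys): print(n);foot('w13',(int(np.median(xs)),int(np.median(ys))),zm)
```

```text
[0.53467401 0.09405934 0.20716633] [2.55680823e-01 9.66761241e-01 1.38225944e-04]
tee
w13 n 3233 zmax 0.0468 mean [458.4 235.3] rect [466.  235.8] [85.6 76.8] 75.33 box [[418, 204], [492, 185], [514, 267], [440, 287]]
elbow
w13 n 3362 zmax 0.0467 mean [449.8  72.1] rect [452.9  80. ] [75.9 76. ] 24.3 box [[403, 99], [434, 30], [503, 61], [472, 130]]
union
w13 n 822 zmax 0.0551 mean [ 458.7 -263. ] rect [ 460.8 -265.1] [ 37.6 104.5] 71.15 box [[405, -266], [504, -300], [516, -264], [417, -230]]
```

View pics/w13.png

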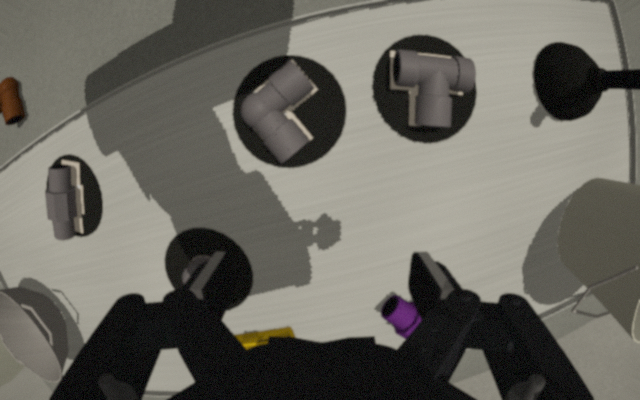

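All four fittings lie on their mats in this view: tee (430,88), elbow (285,108), union (65,200) and cap (208,270). The cap was last moved blind, so I'll check it in an earlier clear view.

Run:
```python
from h import *
for n,uv,m in (('w10',(425,202),(416,198)),('w5',(433,190),(425,188))):
    X,r=foot(n,uv,.036,45);print('enc',cv2.minEnclosingCircle(X))
    f=np.load(n+'.npz');g=f['p'].max(2);v,u=np.mgrid[:400,:640]
    blk=((g<60)&(np.hypot(u-m[0],v-m[1])<62)&(v<245)).astype(np.uint8)
    h=cv2.convexHull(max(cv2.findContours(blk,0,1)[0],key=cv2.contourArea))
    H=castw(h[:,0],.008,(f['R'],f['t']))[:,:2];s=np.linalg.lstsq(np.c_[2*H,np.ones(len(H))],(H**2).sum(1),rcond=None)[0];print('mat',s[:2],np.sqrt(s[2]+s[:2]@s[:2]))
```

```text
w10 n 1431 zmax 0.0414 mean [612.4 -85.5] rect [613.7 -85.1] [45.  43.3] 66.13 box [[585, -97], [624, -114], [643, -73], [603, -56]]
enc ((613.9046020507812, -84.76007080078125), 22.99938201904297)
mat [ 0.61479167 -0.0859558 ] 0.06150965737014501
w5 n 1409 zmax 0.0414 mean [612.8 -86.7] rect [613.9 -85.5] [43.8 43.7] 6.62 box [[590, -66], [595, -110], [638, -105], [633, -61]]
enc ((613.6534423828125, -85.55281829833984), 22.78652000427246)
mat [ 0.61498188 -0.08702117] 0.06178970077101578
```

```bash
python3 -c "
from rig import *
print(bot.close_job())"
```

```text
the job is handed in; nothing more can be done
None
```

I put the tee, elbow, union and cap on their own mats and handed the job in at about 32 s; each measured within about 2 mm of its silhouette. The soap box and plunger were not touched.

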